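# Close and lock the amplifier test box

### The arm

A 6-joint arm with a two-finger parallel gripper is mounted at the origin on the work surface. World frame = base frame: x ahead of the robot, y to its left, z up, the work surface at z = 0. Lengths are in mm, angles in rad, forces in N, time in s.
With the tool pointing down it reaches from about 350 to 975 mm from the base axis. Payload 7.1 kg.
Tool frame: the origin (TCP) lies on the centre line of the jaws, within the pads' length; the fingertips stand robot.tips_ahead ahead of it and the grasp point (between the pads) lies 3 mm ahead of it (robot.tips_ahead is the distance from the TCP to the fingertips, in mm); z points along the fingers, y is the direction in which the jaws open and shut (so a half turn about z gives the same grasp; the last joint's range is limited). The gripper opens to 88 mm and grips with 3 to 60 N. Pads are 20 mm wide; open, the fingers measure 115 mm over their backs; the gripper's body (75 mm by 178 mm) begins 61 mm behind the grasp point.
Start: joints at [1.276, 0.423, 1.63, -0, 1.089, -0.019], TCP at [170.166, 601.372, 244.675] pointing down, gripper open.
Joint ranges: [-3, 3], [-0.9, 2.11], [0.09, 2.58], [-1.31, 4.45], [0.11, 2.69], [-2.54, 2.54]. Speed limits (rad/s): [2.39, 2.39, 3.01, 3.14, 3.14, 3.14].

### API

Orientations are given as a unit quaternion [w, x, y, z].
In Python, from station import readout, imaging, ticket, robot gives the robot as it stands.
- The arm moves only by the tool drive_tool, never from a script. Its argument "moves" is a list of rows, each an object with "offset": the shift along the tool's x, y, z scaled (see below), a list of three; "twist": the turn, a rotation vector about the tool's x, y, z scaled (see below), a list of three; "gripper": the closure, from -1 (fully open) to 1 (shut), so that 0 is half open. A call has 1 to 12 rows; each row shifts and turns the commanded pose from where the row before left it, along the tool's axes as they then stand; what a row does not reach is not made up. The controller multiplies each number of a shift by 0.02 m and each number of a turn by 0.12 rad. A row lasts 1/8 s, in which the tool goes at most 62.5 mm and 10.7 degrees, less where a joint would pass 70% of its speed; a pose out of reach is approached as far as the arm can. A call with a number of a shift or a turn outside -1 to 1 is refused whole. A call with a gripper value outside its range is refused whole. The fingers move at their own pace and stop on an object; "force" is the grip in N (left out, the last holds). Time passes only in rows, so rows that do not move let the fingers close. It gives the time, the measured TCP pose, the force and the opening at its end, in the units of the state.
- readout.get_obs(): the state, without advancing time (a new reading comes with each control period).
- imaging.get_image(name): name is "scene" or "top" or "wrist"; returns the picture (420x560x3 uint8, red, green, blue); there is no depth.
- imaging.camera_params(name): a dict with "fx", "fy", "cx", "cy" (pixels), "extrinsics" (4x4, takes a point from world to camera coordinates). Camera axes: x right, y down, z forward; pixel columns grow to the right and rows downward; lengths in mm; the calibration is good to about 2 mm. A picture is of the moment at which its call begins: read the wrist's pose just before it. camera_params takes no time and is no camera call; for the wrist camera it gives the pose at the moment of the call.
- ticket.hand_in(): hands the job in, once; it reports no verdict.
The state is a dict: "time": time; "joint_positions": joint angles; "qd": joint speeds; "effort": joint torques, N m; "tool_pos": TCP position; "ee_rot": TCP orientation; "wrist_force": force on the tool from outside, world axes, zero at the start; "moment": the same for the moment, N m; "finger_gap": opening from 0.0 (shut) to 1.0 (fully open).
Only numpy, scipy, OpenCV 4.12 (cv2) and the standard library are available. Lean on these libraries where they do the work, as an engineer would, in place of code of your own. Each camera call takes 0.05 s, during which the arm holds its last target. There are 200 camera calls.

### The job

Take the copper bus bar that is lying across the open test box, in the way of its cover, and lay it down inside the plywood tray. Then lower the hinged cover gently, without letting it drop, until it is fully down on its stops, and only then turn the cam lock clockwise as far as it goes so that its tongue holds the cover shut. Leave the toggle switch as it is and do not disturb the transformer bell or the multimeter.

Things in the scene. Friction and masses are not known exactly. Their poses are not given: they have to be found in the camera images.
- box: Fixed grey case, 185 mm long by 250 wide by 50 deep; its face slopes up away from the robot at 28 deg (0.489 rad). Origin: on the table below the middle of the face's front edge (50 mm high); x level to the back, y left, z up. A point u up the slope, y left, n out from the face is at (0.883u-0.470n, y, 0.050+0.470u+0.883n) m. Open bay at y -20..104, u 6..179 mm, 46 deep; the rest is a flat deck.
- bar_mid (a point): Centre of the loose copper bus bar, 160 x 20 x 12 mm, about 0.34 kg; its y is its length, x its width, z its thickness. It starts flat on the sloping face, along the box's y, across the bay's side walls and against the upper side of two rubber stops (5 mm high, upper side at u 50 mm) on which the cover comes to rest. Under its middle the bay is free, 40 mm before and 90 mm behind it.
- bar: The same bar; origin at the middle of its 160 x 20 mm underside.
- tray: Fixed shallow plywood tray, outside 210 mm (its x) by 126 mm (its y), 18 mm high, walls and floor 4 mm. Origin: centre of the underside. It stands to the left or to the right of the box.
- cover (a joint): Aluminium cover plate, 160 x 160 x 8 mm, 0.30 kg, hinged at the upper, far end of the face, over the bay: 0 = fully down on the stops, parallel to the face; grows as it opens; upright at about 2.06, at most 2.3. Starts at 1.9 to 2.2. The stiff hinge holds it near upright (above about 1.85); below that it drops if let go.
- cover_grip (a point): Centre of the cover's grip: a black barrel 24 mm in diameter, 30 mm long, axis level and parallel to the hinge, to be pinched across its flat ends (30 mm apart, along the box's y). On a 10 mm wide stem in the plane of the cover, 36 mm beyond the plate's free edge, 200 mm from the hinge axis; overhangs the box's front when shut, then about 45 mm above the table. It may turn between the fingers.
- cover_hinge (a point): Fixed point on the hinge axis in line with the grip's middle; the axis is parallel to the box's y. At cover angle q the grip is 200 mm from it at (-0.2 cos(q - 0.489), 0, 0.2 sin(q - 0.489)) m in the box's x, y, z.
- cam (a joint): Angle of the cam lock, clockwise seen looking down onto the face: 0 = tongue points down the slope (to the front), 1.571 = end stop, tongue points left over the cover's edge. Starts at 0.1 to 0.4; stays where it is left (friction 0.05 N m).
- cam_grip (a point): On the cam lock's axis (square to the sloping face, at u 85, y -72 mm), 40 mm out from the face, the height to grip its black wing: 40 mm long (along the tongue), 12 mm thick, 20 to 50 mm out from the face. The steel tongue, 45 mm long from the axis, 12 wide, is 14 to 18 mm out from the face. This point's x points away from the tongue, z out from the face.
- toggle (a joint): Chrome toggle lever, 30 mm high, on the deck at u 150, y -85 mm; 0 = as found, leaning to the front, up to 0.7 = thrown back. To be left at 0.
- bell: Loose grey steel transformer bell, round, 72 mm across its foot flange, 44 mm high; origin at the centre of its foot. Not to be disturbed.
- meter: Loose grey multimeter, 150 x 78 x 42 mm, lying flat; origin at the centre of its underside. Not to be disturbed.
Mind the look-alikes: they are no part of the job. Of the things that look like the bar, the smallest one is meant.

How it is judged (in metres and radians):
On the way, in this order (a step that is already met when the one before it is completed fails the run):
1. the bar lies in the tray, let go (x of bar_mid in the frame of tray between -0.03 and 0.03 m and y of bar_mid in the frame of tray between -0.05 and 0.05 m and z of bar_mid in the frame of tray below 0.017 m and contact force between the fingers and bar below 0.1 N and linear speed of bar below 0.02 m/s), for 0.2 s.
2. the cover is down on its stops (value of joint cover below 0.025 rad), for 0.2 s.
3. the cam lock is turned home (value of joint cover below 0.025 rad and value of joint cam above 1.42 rad), for 0.2 s.
At the end, for the whole second after the job is handed in: The bar lies in the tray, let go and at rest (its centre within 30 mm along and 50 mm across of the tray's middle and less than 17 mm above the tray's underside); the cover is within 0.025 rad of fully down; the cam lock is turned beyond 1.42 rad; the toggle is still as found (below 0.15 rad) (all of step 1 and all of step 3 and value of joint toggle below 0.15 rad); the robot touches nothing.
It fails at once if the cover is dropped or slammed (closing faster than 2 rad/s, 0.4 m/s at its grip, over the last 0.5 rad) (velocity of joint cover below -2 rad/s and value of joint cover below 0.5 rad).
It fails at once if the toggle is thrown (value of joint toggle above 0.3 rad).
It fails at once if the bell or the multimeter is moved more than 20 mm (distance of any of bell, meter from where it was at the start of the episode above 0.02 m).
It also fails if it takes over 72 s, if anything falls off the work surface, if the arm or the gripper's body presses on something with over 40 N, if the wrist force passes 120 N, or if a joint passes its speed limit or range.

## Working session

There is one attempt and no reset: what is moved stays moved. The work goes in short steps, Python scripts to look and compute and a tool call to move; the robot and the scene stay as the last step left them, time stands still between calls to the robot, and variables do not carry over. Pictures are saved under pics/ and viewed, about 8 in all and at most 12, crops included, and the job is handed in when it is done.

Besides the shell and the picture viewer there is one more tool, called after "Call:" by a JSON object that holds its "method" and its "body". drive_tool: Moves the arm, as the interface text tells. Its arguments: {"type":"object","properties":{"moves":{"type":"array"},"force":{"type":"number"}},"required":["moves"]}

```bash
mkdir -p pics; ls
python3 - <<'E'
from station import readout, imaging, ticket, robot
import cv2,numpy as np
print(readout.get_obs()); print(robot.tips_ahead)
for n in ("scene","top"):
    im=imaging.get_image(n); cv2.imwrite(f"pics/{n}0.png",im[:,:,::-1]); print(n,imaging.camera_params(n))
E
```

```text
pics
{'time': 0.0, 'joint_positions': array([ 1.27598616e+00,  4.23828155e-01,  1.63068511e+00, -1.44509411e-05,
        1.08859771e+00, -1.90239732e-02]), 'qd': array([ 0.00033794, -0.0013292 , -0.00120417, -0.00055995, -0.00030428,
        0.00124085]), 'effort': array([ 1.01712714e-03, -5.44625080e+01, -2.73670113e+01,  6.45440910e-02,
        2.26516515e-02, -1.12673979e-04]), 'tool_pos': array([170.03136397, 600.88499514, 243.91151605]), 'ee_rot': array([-1.12315874e-04,  1.37453156e-01,  9.90507978e-01, -7.50829093e-04]), 'wrist_force': array([ 0.06499085,  0.46395338, -0.35101399]), 'moment': array([-0.00789119,  0.02571589, -0.03611153]), 'finger_gap': 1.0040353968229832}
22.0
scene {'fx': 399.98922752075384, 'fy': 399.98922752075384, 'cx': 278.38173442689674, 'cy': 212.52119951484357, 'extrinsics': array([[-9.49802318e-01,  3.12834454e-01, -3.18757334e-03,
         4.48752529e+02],
       [ 2.10627778e-01,  6.31890682e-01, -7.45888802e-01,
        -1.60211874e+01],
       [-2.31325518e-01, -7.09118304e-01, -6.66062861e-01,
         1.28330140e+03],
       [ 0.00000000e+00,  0.00000000e+00,  0.00000000e+00,
         1.00000000e+00]])}
top {'fx': 529.9895055739667, 'fy': 529.9895055739667, 'cx': 281.62290410260425, 'cy': 213.14316449755907, 'extrinsics': array([[-2.35723754e-02, -9.99713781e-01, -4.08657057e-03,
         6.11078945e+00],
       [-9.94226161e-01,  2.38706257e-02, -1.04616130e-01,
         4.64763059e+02],
       [ 1.04683736e-01,  1.59692468e-03, -9.94504281e-01,
         1.33599416e+03],
       [ 0.00000000e+00,  0.00000000e+00,  0.00000000e+00,
         1.00000000e+00]])}
```

View pics/top0.png

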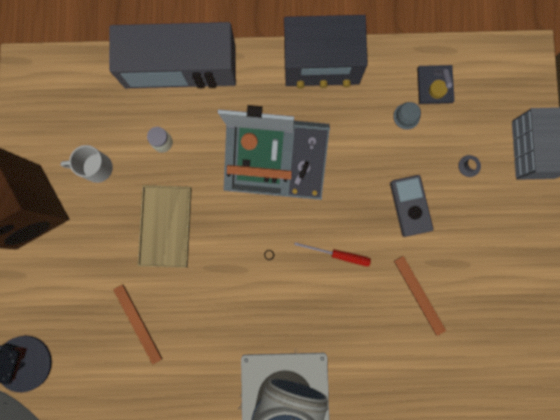

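View pics/scene0.png

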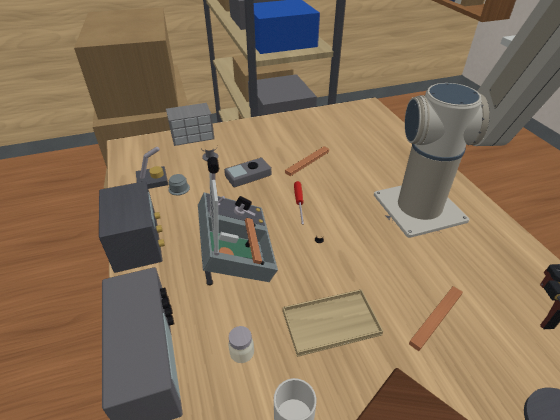

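Top view: box about (275,155) with the bar at (259,172), cam wing at (303,170) and grip at (255,111). The tray is at (165,227), the meter at (411,205) and the bell at (407,116). The two longer bars lying on the table are the decoys. Next I enlarge the box and tray.

```bash
cat > h.py <<'E'
from station import readout, imaging, ticket, robot
import cv2,numpy as np
from scipy.spatial.transform import Rotation as R
def ray(c,px):
    E=c["extrinsics"]; Rm=E[:3,:3]; o=-Rm.T@E[:3,3]
    d=Rm.T@np.array([(px[0]-c["cx"])/c["fx"],(px[1]-c["cy"])/c["fy"],1.]); return o,d/np.linalg.norm(d)
def onz(c,px,z):
    o,d=ray(c,px); return o+d*(z-o[2])/d[2]
def tri(c1,p1,c2,p2):
    o1,d1=ray(c1,p1);o2,d2=ray(c2,p2)
    A=np.stack([d1,-d2],1); s=np.linalg.lstsq(A,o2-o1,rcond=None)[0]
    a,b=o1+s[0]*d1,o2+s[1]*d2; return (a+b)/2,np.linalg.norm(a-b)
def proj(c,p):
    q=c["extrinsics"][:3,:3]@np.asarray(p,float)+c["extrinsics"][:3,3]
    return np.array([q[0]/q[2]*c["fx"]+c["cx"],q[1]/q[2]*c["fy"]+c["cy"]])
def tool():
    o=readout.get_obs(); q=o["ee_rot"]; return o["tool_pos"],R.from_quat([q[1],q[2],q[3],q[0]])
E
python3 - <<'E'
import cv2,numpy as np
a=cv2.imread("pics/top0.png")[95:205,130:340]
b=cv2.resize(a[:, 85:],None,fx=5,fy=5,interpolation=cv2.INTER_CUBIC); cv2.imwrite("pics/top0c.png",b)
from h import *
c=imaging.camera_params("top")
im=cv2.imread("pics/top0.png"); hsv=cv2.cvtColor(im,cv2.COLOR_BGR2HSV)
m=cv2.inRange(hsv,(3,110,90),(14,255,255)); m[:150]=0;m[200:]=0;m[:,:220]=0;m[:,330:]=0
cn=max(cv2.findContours(m,0,2)[0],key=cv2.contourArea); r=cv2.minAreaRect(cn); print(r)
for p in cv2.boxPoints(r): print(p,onz(c,p,95))
for p in [(145,185),(191,187),(187,268),(138,266)]: print(onz(c,p,18))
E
```

```text
((258.71392822265625, 171.95619201660156), (64.28034210205078, 8.637069702148438), 5.52754020690918)
[226.30722 173.15877] [559.21221558 128.28726427  95.        ]
[227.13919 164.56187] [580.5763341  125.97139994  95.        ]
[291.12064 170.75362] [561.32454374 -30.81891433  95.        ]
[290.28867 179.35051] [540.03046999 -28.23876098  95.        ]
[547.41100667 347.93212658  18.        ]
[539.26892541 228.4867456   18.        ]
[330.46408769 239.88962331  18.        ]
[338.50189145 365.1158706   18.        ]
```

View pics/top0c.png

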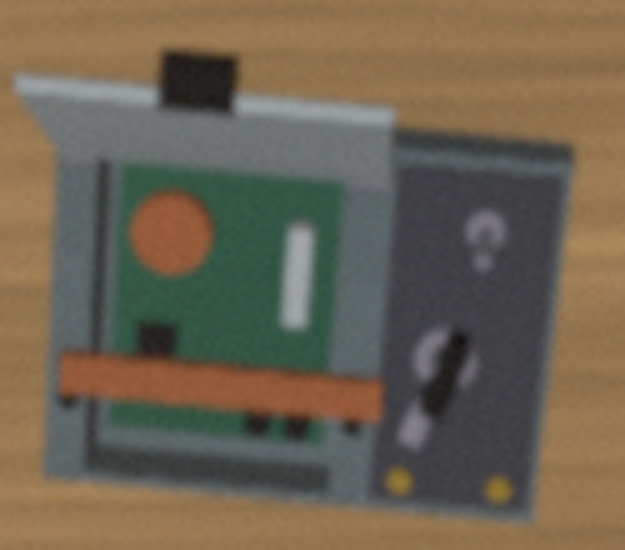

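The crop shows the front edge running from crop (45,477) to (530,520), the wing at (447,373) with its tongue to (412,432), and the grip at (200,82). The bar sits at (220,385).

Run:
```python
from h import *
c=imaging.camera_params("top"); s=imaging.camera_params("scene")
f=lambda x,y:(215+x/5-.4,95+y/5-.4)
L=onz(c,f(45,477),50);Rr=onz(c,f(530,520),50); print(L,Rr,np.linalg.norm(L-Rr),np.arctan2(-(L-Rr)[0],(L-Rr)[1]),(L+Rr)/2)
bc=onz(c,(258.714,171.956),88.8); print("bar",bc)
for a in (-.122,-.1):
  X=np.array([np.cos(a),np.sin(a),0]);Y=np.array([-X[1],X[0],0])
  print("org from bar",bc-47.3*X-42*Y)
# scene bar blob
im=cv2.imread("pics/scene0.png"); hsv=cv2.cvtColor(im,cv2.COLOR_BGR2HSV)
m=cv2.inRange(hsv,(3,110,70),(14,255,255)); m[:215]=0;m[268:]=0;m[:,:243]=0;m[:,268:]=0
cn=max(cv2.findContours(m,0,2)[0],key=cv2.contourArea); print(cv2.minAreaRect(cn),cv2.boundingRect(cn))
print(tri(c,(258.7,172),s,cv2.minAreaRect(cn)[0]))
print("gripscene/top", tri(c,f(200,82),s,(211,165)))
# tray
t=np.mean([onz(c,p,18) for p in [(145,185),(191,187),(187,268),(138,266)]],0);print("tray",t)
hs=hsv; g=cv2.resize(im[185:265,190:280],None,fx=6,fy=6,interpolation=2)
g2=cv2.resize(im[285:355,275:390],(690,420),interpolation=2); tt=cv2.resize(cv2.imread("pics/top0.png")[178:275,130:200],None,fx=4.33,fy=4.33,interpolation=2)
o=np.zeros((600,800,3),np.uint8); cv2.imwrite("pics/tray.png",tt); 
cam=onz(c,f(447,373),50+.47*85+.883*45);print("wingtop",cam)
```

```text
[524.48805876 140.43866625  50.        ] [ 496.62936327 -104.23756693   50.        ] 246.25711360363707 -0.11337119480264389 [510.55871101  18.10054966  50.        ]
bar [561.41915891  49.00305071  88.8       ]
org from bar [509.3594306   13.07152294  88.8       ]
org from bar [510.16245839  11.93499638  88.8       ]
((252.7190704345703, 240.56385803222656), (46.983673095703125, 8.332953453063965), 77.19573211669922) (245, 218, 17, 46)
(array([561.8530431 ,  49.88770051,  79.5958379 ]), np.float64(2.463388262991861))
gripscene/top (array([640.98809499,  43.90762478, 336.61552419]), np.float64(1.5939335171588533))
tray [438.91147781 295.35609152  18.        ]
wingtop [557.87281506 -61.01127587 129.685     ]
```

```bash
cat >> h.py <<'E'
# box estimate (mm)
ORG=np.array([511,16.,0]); YAW=-0.117
def Rbox(): return R.from_euler('z',YAW)
def bp(x,y,z): return ORG+Rbox().apply([x,y,z])
def face(u,y,n): return bp(.883*u-.470*n,y,50+.470*u+.883*n)
def frame(z,y):   # tool rotation from z and y in box axes
    z=np.array(z,float);z/=np.linalg.norm(z);y=np.array(y,float);y-=z*(y@z);y/=np.linalg.norm(y)
    return Rbox()*R.from_matrix(np.stack([np.cross(y,z),y,z],1))
def plan(p,Rt):
    p0,R0=tool(); tw=(R0.inv()*Rt).as_rotvec()/.12; off=Rt.inv().apply(p-p0)/20
    print("at",p0.round(1),"twist units",tw.round(2),"then offset units",off.round(2),"| offset in present axes",(R0.inv().apply(p-p0)/20).round(2))
N=[.470,0,-.883]; U=[.883,0,.470]
E
python3 - <<'E'
from h import *
plan(face(60,42,120),frame(N,U)); print(face(60,42,120))
E
```

```text
at [170.  600.9 244. ] twist units [-3.38 -2.87 11.52] then offset units [-24.96  16.4   12.12] | offset in present axes [-23.87 -21.45   3.02]
[512.50617788  58.11208649 184.16      ]
```

Call:
{"method": "drive_tool", "body": {"moves": [{"offset": [-1,-0.9,0],"twist": [0,0,0],"gripper": -1},{"offset": [-1,-0.9,0],"twist": [0,0,0],"gripper": -1},{"offset": [-1,-0.9,0],"twist": [0,0,0],"gripper": -1},{"offset": [-1,-0.9,0],"twist": [0,0,0],"gripper": -1},{"offset": [-1,-0.9,0],"twist": [0,0,0],"gripper": -1},{"offset": [-1,-0.9,0],"twist": [0,0,0],"gripper": -1},{"offset": [-1,-0.9,0],"twist": [0,0,0],"gripper": -1},{"offset": [-1,-0.9,0],"twist": [0,0,0],"gripper": -1},{"offset": [-1,-0.9,0],"twist": [0,0,0],"gripper": -1},{"offset": [-1,-0.9,0],"twist": [0,0,0],"gripper": -1},{"offset": [-1,-0.9,0],"twist": [0,0,0],"gripper": -1},{"offset": [-1,-0.9,0],"twist": [0,0,0],"gripper": -1}]}}

```text
time: 1.6
tool_pos: [342.7, 326.9, 244.7]
ee_rot: [0.0, 0.138, 0.99, 0.0]
wrist_force: [0.3, 0.2, -0.2]
finger_gap: 1.002
```

Call:
{"method": "drive_tool", "body": {"moves": [{"offset": [-1,-0.9,0],"twist": [0,0,0],"gripper": -1},{"offset": [-1,-0.9,0],"twist": [0,0,0],"gripper": -1},{"offset": [-1,-0.9,0],"twist": [0,0,0],"gripper": -1},{"offset": [-1,-0.9,0],"twist": [0,0,0],"gripper": -1},{"offset": [-1,-0.9,0],"twist": [0,0,0],"gripper": -1},{"offset": [-1,-0.9,0],"twist": [0,0,0],"gripper": -1},{"offset": [-1,-0.9,0],"twist": [0,0,0],"gripper": -1},{"offset": [-1,-0.9,0],"twist": [0,0,0],"gripper": -1},{"offset": [-1,-0.9,0],"twist": [0,0,0],"gripper": -1},{"offset": [-1,-0.9,0],"twist": [0,0,0],"gripper": -1},{"offset": [-1,-0.9,0],"twist": [0,0,0],"gripper": -1},{"offset": [-1,-0.9,0],"twist": [0,0,0],"gripper": -1}]}}

```text
time: 3.1
tool_pos: [514.5, 53.7, 244.6]
ee_rot: [-0.0, 0.138, 0.99, -0.0]
wrist_force: [0.3, 0.1, 0.1]
finger_gap: 0.999
```

Call:
{"method": "drive_tool", "body": {"moves": [{"offset": [0,0,0],"twist": [-0.28,-0.24,0.96],"gripper": -0.1},{"offset": [0,0,0],"twist": [-0.28,-0.24,0.96],"gripper": -0.1},{"offset": [0,0,0],"twist": [-0.28,-0.24,0.96],"gripper": -0.1},{"offset": [0,0,0],"twist": [-0.28,-0.24,0.96],"gripper": -0.1},{"offset": [0,0,0],"twist": [-0.28,-0.24,0.96],"gripper": -0.1},{"offset": [0,0,0],"twist": [-0.28,-0.24,0.96],"gripper": -0.1},{"offset": [0,0,0],"twist": [-0.28,-0.24,0.96],"gripper": -0.1},{"offset": [0,0,0],"twist": [-0.28,-0.24,0.96],"gripper": -0.1},{"offset": [0,0,0],"twist": [-0.28,-0.24,0.96],"gripper": -0.1},{"offset": [0,0,0],"twist": [-0.28,-0.24,0.96],"gripper": -0.1},{"offset": [0,0,0],"twist": [-0.28,-0.24,0.96],"gripper": -0.1},{"offset": [0,0,0],"twist": [-0.28,-0.24,0.96],"gripper": -0.1}]}}

```text
time: 4.6
tool_pos: [514.0, 54.4, 244.7]
ee_rot: [0.182, 0.727, 0.643, 0.161]
wrist_force: [0.8, -0.5, 0.2]
finger_gap: 0.549
```

Run:
```python
from h import *
plan(face(60,42,120),frame(N,U))
c=imaging.camera_params("wrist"); im=imaging.get_image("wrist"); cv2.imwrite("pics/w1.png",im[:,:,::-1])
np.save("w1.npy",c,allow_pickle=True)
for u,y,n in [(60,42,12),(60,-38,12),(60,122,12),(85,-72,50),(0,125,0),(0,-125,0)]: print((u,y,n),proj(c,face(u,y,n)).round(0))
```

```text
at [514.   54.4 244.7] twist units [ 0.01  0.02 -0.04] then offset units [ 0.17 -1.5   2.63] | offset in present axes [ 0.17 -1.51  2.62]
(60, 42, 12) [252. 191.]
(60, -38, 12) [254. 265.]
(60, 122, 12) [249. 103.]
(85, -72, 50) [279. 316.]
(0, 125, 0) [184. 100.]
(0, -125, 0) [205. 328.]
```

View pics/w1.png

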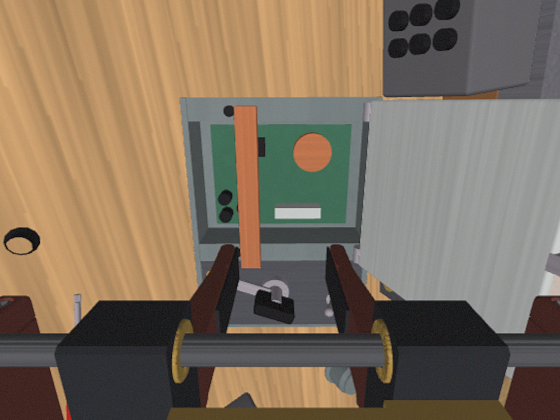

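The wrist view shows the bar from (245,106) to (250,268), so its middle is at (247.5,187) against a predicted (252,191). The box corners are about 2 px lower in u than predicted. I shift the origin estimate by about 2.5 mm and go in for the grasp.

```bash
sed -i 's/^ORG=.*/ORG=np.array([508.5,17.5,0]); YAW=-0.117/' h.py
python3 - <<'E'
from h import *
c=np.load("w1.npy",allow_pickle=True).item()
for u,y,n in [(60,42,12),(60,-38,12),(60,122,12),(0,125,0),(0,-125,0)]: print((u,y,n),proj(c,face(u,y,n)).round(0))
plan(face(59,40,13),frame(N,U))
E
```

```text
(60, 42, 12) [249. 190.]
(60, -38, 12) [252. 265.]
(60, 122, 12) [246. 101.]
(0, 125, 0) [181.  98.]
(0, -125, 0) [203. 328.]
at [513.4  54.6 244.3] twist units [ 0.01  0.03 -0.1 ] then offset units [ 0.13 -1.64  7.91] | offset in present axes [ 0.14 -1.65  7.91]
```

Call:
{"method": "drive_tool", "body": {"moves": [{"offset": [0.14,-0.82,0.5],"twist": [0,0,-0.1],"gripper": 0.1},{"offset": [0,-0.82,0.5],"twist": [0,0,0],"gripper": 0.1},{"offset": [0,0,1],"twist": [0,0,0],"gripper": 0.1},{"offset": [0,0,1],"twist": [0,0,0],"gripper": 0.1},{"offset": [0,0,1],"twist": [0,0,0],"gripper": 0.1},{"offset": [0,0,1],"twist": [0,0,0],"gripper": 0.1},{"offset": [0,0,1],"twist": [0,0,0],"gripper": 0.1},{"offset": [0,0,1],"twist": [0,0,0],"gripper": 0.1},{"offset": [0,0,0],"twist": [0,0,0],"gripper": 0.1}]}}

```text
time: 5.78
tool_pos: [551.0, 52.4, 104.6]
ee_rot: [0.182, 0.721, 0.65, 0.158]
wrist_force: [-0.6, -0.0, 0.7]
finger_gap: 0.453
```

Run:
```python
from h import *
print(readout.get_obs()["wrist_force"])
plan(face(60,40,13),frame(N,U))
c=imaging.camera_params("wrist"); im=imaging.get_image("wrist"); cv2.imwrite("pics/w2.png",im[:,:,::-1])
```

```text
[-0.62832568 -0.0192941   0.71851954]
at [551.   52.4 104.6] twist units [-0.02  0.02  0.12] then offset units [0.02 0.04 0.87] | offset in present axes [0.02 0.04 0.86]
```

View pics/w2.png

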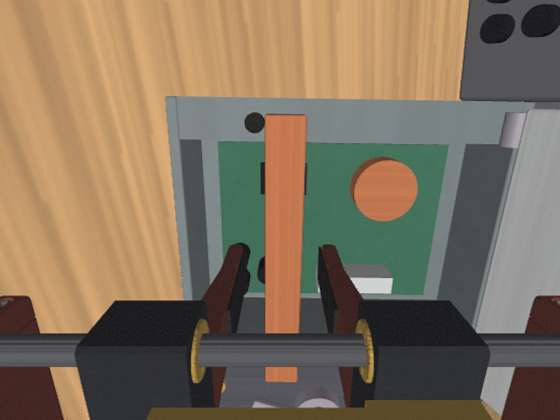

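The bar lies centred between the fingers (bar columns 265–305, tips at 238 and 328). I descend the remaining 17 mm and close.

Call:
{"method": "drive_tool", "body": {"moves": [{"offset": [0,0,0.5],"twist": [0,0,0.1],"gripper": 0.1},{"offset": [0,0,0.4],"twist": [0,0,0],"gripper": 0.1},{"offset": [0,0,0],"twist": [0,0,0],"gripper": 0.1},{"offset": [0,0,0],"twist": [0,0,0],"gripper": 1},{"offset": [0,0,0],"twist": [0,0,0],"gripper": 1},{"offset": [0,0,0],"twist": [0,0,0],"gripper": 1},{"offset": [0,0,0],"twist": [0,0,0],"gripper": 1}], "force": 40}}

```text
time: 6.7
tool_pos: [559.9, 52.2, 91.6]
ee_rot: [0.18, 0.726, 0.645, 0.159]
wrist_force: [-5.7, 1.0, 5.0]
finger_gap: 0.225
```

The bar is held (gap 19.8 mm). I lift it clear, then plan the turn and carry.

Call:
{"method": "drive_tool", "body": {"moves": [{"offset": [0,0,-0.4],"twist": [0,0,0],"gripper": 1},{"offset": [0,0,-1],"twist": [0,0,0],"gripper": 1},{"offset": [0,0,-1],"twist": [0,0,0],"gripper": 1},{"offset": [0,0,-1],"twist": [0,0,0],"gripper": 1},{"offset": [0,0,-1],"twist": [0,0,0],"gripper": 1},{"offset": [0,0,-1],"twist": [0,0,0],"gripper": 1},{"offset": [0,0,-1],"twist": [0,0,0],"gripper": 1},{"offset": [0,0,-1],"twist": [0,0,0],"gripper": 1},{"offset": [0,0,0],"twist": [0,0,0],"gripper": 1}]}}

```text
time: 7.82
tool_pos: [492.0, 60.6, 223.4]
ee_rot: [0.18, 0.725, 0.645, 0.16]
wrist_force: [0.5, -0.1, -3.8]
finger_gap: 0.223
```

```bash
cat >> h.py <<'E'
TRAY=np.array([438.9,295.4,0]); TY=-0.068
def Rdown(h): # tool straight down, tool y at world heading h
    y=np.array([np.cos(h),np.sin(h),0]);z=np.array([0,0,-1.]); return R.from_matrix(np.stack([np.cross(y,z),y,z],1))
E
python3 - <<'E'
from h import *
print(readout.get_obs()["joint_positions"],readout.get_obs()["finger_gap"])
plan(TRAY+[0,0,120],Rdown(TY+np.pi/2))
E
```

```text
[ 0.17797449  0.12859421  2.21225491 -0.40058556  0.35884186  0.64023564] 0.22341687456628584
at [492.   60.6 223.4] twist units [  3.11   3.28 -13.21] then offset units [ 3.45 11.53  5.17] | offset in present axes [11.35 -5.96  2.68]
```

Call:
{"method": "drive_tool", "body": {"moves": [{"offset": [0,0,0],"twist": [0.22,0.235,-0.945],"gripper": 1},{"offset": [0,0,0],"twist": [0.22,0.235,-0.945],"gripper": 1},{"offset": [0,0,0],"twist": [0.22,0.235,-0.945],"gripper": 1},{"offset": [0,0,0],"twist": [0.22,0.235,-0.945],"gripper": 1},{"offset": [0,0,0],"twist": [0.22,0.235,-0.945],"gripper": 1},{"offset": [0,0,0],"twist": [0.22,0.235,-0.945],"gripper": 1},{"offset": [0,0,0],"twist": [0.22,0.235,-0.945],"gripper": 1},{"offset": [0,0,0],"twist": [0.22,0.235,-0.945],"gripper": 1},{"offset": [0,0,0],"twist": [0.22,0.235,-0.945],"gripper": 1},{"offset": [0,0,0],"twist": [0.22,0.235,-0.945],"gripper": 1},{"offset": [0,0,0],"twist": [0.22,0.235,-0.945],"gripper": 1},{"offset": [0,0,0],"twist": [0.22,0.235,-0.945],"gripper": 1}]}}

```text
time: 9.32
tool_pos: [492.1, 60.0, 221.3]
ee_rot: [0.028, 0.144, 0.989, 0.025]
wrist_force: [0.2, -0.4, -3.6]
finger_gap: 0.224
```

Call:
{"method": "drive_tool", "body": {"moves": [{"offset": [0,0,0],"twist": [0.22,0.235,-0.945],"gripper": 1},{"offset": [0,0,0],"twist": [0.22,0.235,-0.945],"gripper": 1},{"offset": [0,0,0],"twist": [0,0,0],"gripper": 1}]}}

```text
time: 9.7
tool_pos: [492.5, 60.4, 221.4]
ee_rot: [0.0, 0.033, 0.999, 0.001]
wrist_force: [-0.3, -0.7, -4.0]
finger_gap: 0.228
```

Run:
```python
from h import *
print(readout.get_obs()["joint_positions"],readout.get_obs()["finger_gap"])
plan(TRAY+[0,0,120],Rdown(TY+np.pi/2))
```

```text
[ 9.73218233e-02  2.66175907e-01  1.92980093e+00  1.64604382e-03
  9.45288503e-01 -1.40818204e+00] 0.22798152079962616
at [492.5  60.4 221.4] twist units [0.01 0.   0.01] then offset units [ 3.47 11.54  5.07] | offset in present axes [ 3.45 11.54  5.09]
```

Call:
{"method": "drive_tool", "body": {"moves": [{"offset": [0.29,0.96,0.2],"twist": [0,0,0],"gripper": 1},{"offset": [0.29,0.96,0.2],"twist": [0,0,0],"gripper": 1},{"offset": [0.29,0.96,0.2],"twist": [0,0,0],"gripper": 1},{"offset": [0.29,0.96,0.2],"twist": [0,0,0],"gripper": 1},{"offset": [0.29,0.96,0.2],"twist": [0,0,0],"gripper": 1},{"offset": [0.29,0.96,0.2],"twist": [0,0,0],"gripper": 1},{"offset": [0.29,0.96,0.2],"twist": [0,0,0],"gripper": 1},{"offset": [0.29,0.96,0.2],"twist": [0,0,0],"gripper": 1},{"offset": [0.29,0.96,0.4],"twist": [0,0,0],"gripper": 1},{"offset": [0.29,0.96,0.4],"twist": [0,0,0],"gripper": 1},{"offset": [0.29,0.96,0.4],"twist": [0,0,0],"gripper": 1},{"offset": [0.29,0.96,0.4],"twist": [0,0,0],"gripper": 1}]}}

```text
time: 11.2
tool_pos: [437.5, 295.9, 158.2]
ee_rot: [0.0, 0.033, 0.999, 0.001]
wrist_force: [1.5, -0.5, -3.3]
finger_gap: 0.223
```

Run:
```python
from h import *
plan(TRAY+[0,0,29],Rdown(TY+np.pi/2))
c=imaging.camera_params("wrist"); im=imaging.get_image("wrist"); cv2.imwrite("pics/w3.png",im[:,:,::-1])
for x,y in [(105,63),(105,-63),(-105,-63),(-105,63)]: print(x,y,proj(c,TRAY+R.from_euler('z',TY).apply([x,y,18])).round(0))
```

```text
at [437.5 295.9 158.2] twist units [0.02 0.01 0.01] then offset units [-0.07 -0.02  6.46] | offset in present axes [-0.07 -0.03  6.46]
105 63 [344. 304.]
105 -63 [219. 304.]
-105 -63 [203.  79.]
-105 63 [360.  79.]
```

View pics/w3.png

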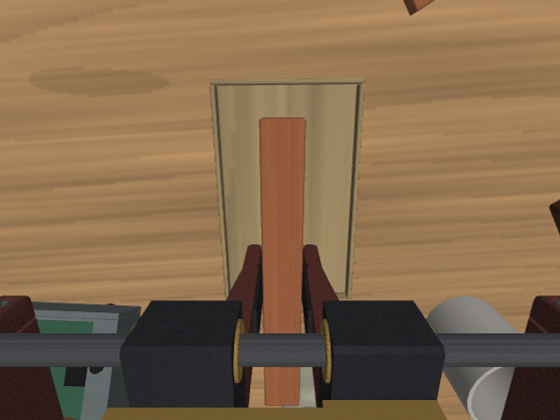

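The tray's near corners are at (211,83) and (364,82), and the bar is centred about 4 mm to the right of where it should be, well within tolerance. I lower it, release and rise.

Call:
{"method": "drive_tool", "body": {"moves": [{"offset": [0,0.2,1],"twist": [0,0,0],"gripper": 1},{"offset": [0,0,1],"twist": [0,0,0],"gripper": 1},{"offset": [0,0,1],"twist": [0,0,0],"gripper": 1},{"offset": [0,0,1],"twist": [0,0,0],"gripper": 1},{"offset": [0,0,1],"twist": [0,0,0],"gripper": 1},{"offset": [0,0,1],"twist": [0,0,0],"gripper": 1},{"offset": [0,0,0.5],"twist": [0,0,0],"gripper": 1},{"offset": [0,0,0],"twist": [0,0,0],"gripper": 1},{"offset": [0,0,0],"twist": [0,0,0],"gripper": 1}]}}

```text
time: 12.38
tool_pos: [438.5, 299.7, 29.5]
ee_rot: [0.001, 0.033, 0.999, 0.001]
wrist_force: [0.4, 0.6, -3.8]
finger_gap: 0.224
```

Call:
{"method": "drive_tool", "body": {"moves": [{"offset": [0,0,0],"twist": [0,0,0],"gripper": 0.2},{"offset": [0,0,0],"twist": [0,0,0],"gripper": 0.2},{"offset": [0,0,0],"twist": [0,0,0],"gripper": 0.2},{"offset": [0,0,0],"twist": [0,0,0],"gripper": 0.2},{"offset": [0,0,-1],"twist": [0,0,0],"gripper": 0.2},{"offset": [0,0,-1],"twist": [0,0,0],"gripper": 0.2},{"offset": [0,0,-1],"twist": [0,0,0],"gripper": 0.2},{"offset": [0,0,-1],"twist": [0,0,0],"gripper": 0.2},{"offset": [0,0,-1],"twist": [0,0,0],"gripper": 0.2},{"offset": [0,0,-1],"twist": [0,0,0],"gripper": 0.2},{"offset": [0,0,-1],"twist": [0,0,0],"gripper": 0.2}]}}

```text
time: 13.75
tool_pos: [437.9, 298.9, 169.7]
ee_rot: [0.0, 0.033, 0.999, 0.001]
wrist_force: [0.6, -0.2, -0.5]
finger_gap: 0.402
```

```bash
cat >> h.py <<'E'
GRIP=np.array([641,43.9,336.6])
HB=np.array([156.5,42,139.]) # hinge in box axes
def gripq(q): return bp(HB[0]-200*np.cos(q-.489),HB[1],HB[2]+200*np.sin(q-.489))
E
python3 - <<'E'
from h import *
print(readout.get_obs()["wrist_force"])
print("bar/tray check")
c=imaging.camera_params("top"); im=imaging.get_image("top"); cv2.imwrite("pics/top1.png",im[:,:,::-1])
c=imaging.camera_params("wrist"); im=imaging.get_image("wrist"); cv2.imwrite("pics/w4.png",im[:,:,::-1])
hsv=cv2.cvtColor(im,cv2.COLOR_RGB2HSV); m=cv2.inRange(hsv,(3,110,90),(14,255,255)); m[:,:220]=0;m[:,350:]=0;m[:40]=0
cn=max(cv2.findContours(m,0,2)[0],key=cv2.contourArea); x,y,w,h=cv2.boundingRect(cn);print(x,y,w,h)
for p in [(x,y),(x+w,y),(x,y+h),(x+w,y+h)]: print(R.from_euler('z',-TY).apply(onz(c,p,16)-TRAY).round(1))
for q in (1.88,1.91,1.94): print(q,gripq(q))
plan(gripq(1.91)+[0,0,100],Rdown(YAW+np.pi/2))
E
```

```text
[ 0.56102672 -0.15046501 -0.54260244]
bar/tray check
271 109 23 163
[-79.9  -5.2  16. ]
[-80.   14.8  16. ]
[79.7 -6.5 16. ]
[79.7 17.1 16. ]
1.88 [633.31153623  45.11916794 335.77602718]
1.91 [639.1895621   44.42828353 336.76029879]
1.94 [645.09426494  43.73426359 337.56659949]
at [439.  299.7 170.8] twist units [0.04 0.03 0.43] then offset units [-11.43 -11.51 -13.3 ] | offset in present axes [-10.87 -12.03 -13.31]
```

The bar measures as centred in the tray: x ±80, y about 5 mm, lying flat. Next is the cover grip, which I approach from above.

Call:
{"method": "drive_tool", "body": {"moves": [{"offset": [0,0,-1],"twist": [0,0,0.4],"gripper": -0.4},{"offset": [0,0,-1],"twist": [0,0,0],"gripper": -0.4},{"offset": [0,0,-1],"twist": [0,0,0],"gripper": -0.4},{"offset": [0,0,-1],"twist": [0,0,0],"gripper": -0.4},{"offset": [0,0,-1],"twist": [0,0,0],"gripper": -0.4},{"offset": [0,0,-1],"twist": [0,0,0],"gripper": -0.4}]}}

```text
time: 14.6
tool_pos: [437.6, 298.6, 288.6]
ee_rot: [-0.0, 0.057, 0.998, 0.001]
wrist_force: [0.7, -0.8, 0.3]
finger_gap: 0.701
```

Call:
{"method": "drive_tool", "body": {"moves": [{"offset": [-0.95,-0.96,-0.6],"twist": [0,0,0],"gripper": -0.4},{"offset": [-0.95,-0.96,-0.6],"twist": [0,0,0],"gripper": -0.4},{"offset": [-0.95,-0.96,-0.6],"twist": [0,0,0],"gripper": -0.4},{"offset": [-0.95,-0.96,-0.6],"twist": [0,0,0],"gripper": -0.4},{"offset": [-0.95,-0.96,-0.6],"twist": [0,0,0],"gripper": -0.4},{"offset": [-0.95,-0.96,-0.6],"twist": [0,0,0],"gripper": -0.4},{"offset": [-0.95,-0.96,-0.6],"twist": [0,0,0],"gripper": -0.4},{"offset": [-0.95,-0.96,-0.6],"twist": [0,0,0],"gripper": -0.4},{"offset": [-0.95,-0.96,-0.6],"twist": [0,0,0],"gripper": -0.4},{"offset": [-0.95,-0.96,-0.6],"twist": [0,0,0],"gripper": -0.4},{"offset": [-0.95,-0.96,-0.6],"twist": [0,0,0],"gripper": -0.4},{"offset": [-0.95,-0.96,-0.6],"twist": [0,0,0],"gripper": -0.4}]}}

```text
time: 16.1
tool_pos: [638.6, 43.0, 431.6]
ee_rot: [-0.0, 0.057, 0.998, 0.001]
wrist_force: [-0.3, 0.5, -0.7]
finger_gap: 0.698
```

Run:
```python
from h import *
print(readout.get_obs()["joint_positions"])
plan(gripq(1.91)+[0,0,3],Rdown(YAW+np.pi/2))
c=imaging.camera_params("wrist"); im=imaging.get_image("wrist"); cv2.imwrite("pics/w5.png",im[:,:,::-1]);np.save("w5.npy",c,allow_pickle=True)
print(proj(c,gripq(1.91)),proj(c,gripq(1.91)+Rbox().apply([0,15,0])),proj(c,gripq(1.91)-Rbox().apply([0,15,0])))
```

```text
[ 0.04778673  0.3007723   1.38149924  0.00203392  1.4597436  -1.40976262]
at [638.6  43.  431.6] twist units [ 0.02 -0.01  0.03] then offset units [-0.02  0.07  4.59] | offset in present axes [-0.02  0.06  4.59]
[284.20941627 220.46640695] [303.74205266 220.51706819] [264.67135526 220.41573163]
```

View pics/w5.png

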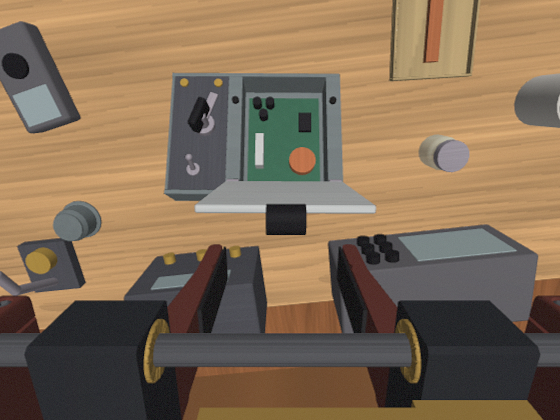

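The grip barrel is at (286,220) against a predicted (284,220), with the fingers straddling it. I descend and pinch.

Call:
{"method": "drive_tool", "body": {"moves": [{"offset": [0,0.1,1],"twist": [0,0,0],"gripper": -0.3},{"offset": [0,0,1],"twist": [0,0,0],"gripper": -0.3},{"offset": [0,0,1],"twist": [0,0,0],"gripper": -0.3},{"offset": [0,0,1],"twist": [0,0,0],"gripper": -0.3},{"offset": [0,0,0.6],"twist": [0,0,0],"gripper": -0.3},{"offset": [0,0,0],"twist": [0,0,0],"gripper": -0.3},{"offset": [0,0,0],"twist": [0,0,0],"gripper": 1},{"offset": [0,0,0],"twist": [0,0,0],"gripper": 1},{"offset": [0,0,0],"twist": [0,0,0],"gripper": 1},{"offset": [0,0,0],"twist": [0,0,0],"gripper": 1}], "force": 25}}

```text
time: 17.4
tool_pos: [638.7, 46.0, 341.3]
ee_rot: [0.001, 0.057, 0.998, 0.001]
wrist_force: [-0.2, -1.1, 2.8]
finger_gap: 0.34
```

Run:
```python
from h import *
p,R0=tool(); print(p,readout.get_obs()["finger_gap"])
h=bp(*HB); d=Rbox().inv().apply(p+R0.apply([0,0,3])-h); print("rel hinge",d,np.hypot(d[0],d[2]),np.arctan2(d[2],-d[0])+.489)
q0=1.91; 
for q in np.linspace(q0,0,21)[1:]:
    a,b=gripq(q+q0/20),gripq(q); print(round(q,2),(R0.inv().apply(b-a)/20).round(2))
```

```text
[638.70856641  45.96629283 341.30013821] 0.34035888897556243
rel hinge [-30.49948191   1.47838239 199.30015081] 201.62035737836894 1.9079415365308718
1.81 [0.94 0.   0.19]
1.72 [0.91 0.   0.27]
1.62 [0.88 0.   0.36]
1.53 [0.85 0.   0.44]
1.43 [0.8  0.   0.52]
1.34 [0.75 0.   0.6 ]
1.24 [0.69 0.   0.66]
1.15 [0.62 0.   0.73]
1.05 [ 0.55 -0.    0.78]
0.95 [ 0.47 -0.    0.83]
0.86 [ 0.39 -0.    0.87]
0.76 [ 0.3 -0.   0.9]
0.67 [ 0.22 -0.    0.93]
0.57 [ 0.13 -0.    0.95]
0.48 [ 0.04 -0.    0.95]
0.38 [-0.05 -0.    0.95]
0.29 [-0.15 -0.    0.94]
0.19 [-0.23 -0.    0.93]
0.1 [-0.32 -0.    0.9 ]
0.0 [-0.41 -0.    0.86]
```

Call:
{"method": "drive_tool", "body": {"moves": [{"offset": [0.94,0,0.19],"twist": [0,0,0],"gripper": 1},{"offset": [0.91,0,0.27],"twist": [0,0,0],"gripper": 1},{"offset": [0.88,0,0.36],"twist": [0,0,0],"gripper": 1},{"offset": [0.85,0,0.44],"twist": [0,0,0],"gripper": 1},{"offset": [0.8,0,0.52],"twist": [0,0,0],"gripper": 1},{"offset": [0.75,0,0.6],"twist": [0,0,0],"gripper": 1}]}}

```text
time: 18.15
tool_pos: [536.0, 58.2, 294.5]
ee_rot: [0.001, 0.057, 0.998, 0.002]
wrist_force: [-3.7, 2.2, 7.2]
finger_gap: 0.343
```

```bash
cat > chk.py <<'E'
from h import *
p,R0=tool(); o=readout.get_obs(); print(o["finger_gap"],o["wrist_force"])
d=Rbox().inv().apply(p+R0.apply([0,0,3])-bp(*HB)); print("rel hinge",d,np.hypot(d[0],d[2]),np.arctan2(d[2],-d[0])+.489)
E
python3 chk.py
```

```text
0.34338418959950695 [-3.68164292  2.18344524  7.24055367]
rel hinge [-133.92443165    1.62152186  152.50865487] 202.96463535064612 1.3391889026298767
```

Forces are small and the grip is holding. I continue along the arc.

Call:
{"method": "drive_tool", "body": {"moves": [{"offset": [0.69,0,0.66],"twist": [0,0,0],"gripper": 1},{"offset": [0.62,0,0.73],"twist": [0,0,0],"gripper": 1},{"offset": [0.55,0,0.78],"twist": [0,0,0],"gripper": 1},{"offset": [0.47,0,0.83],"twist": [0,0,0],"gripper": 1},{"offset": [0.39,0,0.87],"twist": [0,0,0],"gripper": 1},{"offset": [0.3,0,0.9],"twist": [0,0,0],"gripper": 1},{"offset": [0.22,0,0.93],"twist": [0,0,0],"gripper": 1},{"offset": [0.13,0,0.95],"twist": [0,0,0],"gripper": 1}]}}

```text
time: 19.15
tool_pos: [468.4, 66.2, 159.3]
ee_rot: [-0.001, 0.057, 0.998, 0.002]
wrist_force: [-2.6, 5.4, 0.9]
finger_gap: 0.338
```

```bash
python3 chk.py
```

```text
0.33805915171254736 [-2.554841    5.43727155  0.85218174]
rel hinge [-201.96678692    1.705853     17.32208054] 202.70825708726682 0.5745575993297707
```

Call:
{"method": "drive_tool", "body": {"moves": [{"offset": [0.04,0,0.95],"twist": [0,0,0],"gripper": 1},{"offset": [-0.05,0,0.95],"twist": [0,0,0],"gripper": 1},{"offset": [-0.15,0,0.94],"twist": [0,0,0],"gripper": 1},{"offset": [-0.23,0,0.93],"twist": [0,0,0],"gripper": 1},{"offset": [-0.16,0,0.45],"twist": [0,0,0],"gripper": 1},{"offset": [-0.16,0,0.45],"twist": [0,0,0],"gripper": 1},{"offset": [-0.15,0,0.3],"twist": [0,0,0],"gripper": 1},{"offset": [0,0,0],"twist": [0,0,0],"gripper": 1}]}}

```text
time: 20.15
tool_pos: [485.8, 64.1, 59.8]
ee_rot: [-0.001, 0.057, 0.998, 0.001]
wrist_force: [-4.1, 3.7, -2.5]
finger_gap: 0.343
```

```bash
python3 chk.py
```

```text
0.3431175104273636 [-4.08088349  3.73611259 -2.49129764]
rel hinge [-184.50131009    1.68577737  -82.17128304] 201.97240698032263 0.07000334531225455
```

Call:
{"method": "drive_tool", "body": {"moves": [{"offset": [-0.1,0,0.2],"twist": [0,0,0],"gripper": 1},{"offset": [-0.1,0,0.2],"twist": [0,0,0],"gripper": 1},{"offset": [-0.1,0,0.2],"twist": [0,0,0],"gripper": 1},{"offset": [0,0,0],"twist": [0,0,0],"gripper": 1}]}}

```text
time: 20.65
tool_pos: [491.9, 63.4, 48.1]
ee_rot: [-0.001, 0.057, 0.998, 0.001]
wrist_force: [-2.8, 4.3, -3.4]
finger_gap: 0.337
```

```bash
python3 chk.py
```

```text
0.3372611096382834 [-2.77089533  4.30782595 -3.41866524]
rel hinge [-178.38821739    1.68839665  -93.93811939] 201.6103330156229 0.004304434727501305
```

Call:
{"method": "drive_tool", "body": {"moves": [{"offset": [-0.05,0,0.1],"twist": [0,0,0],"gripper": 1},{"offset": [-0.05,0,0.1],"twist": [0,0,0],"gripper": 1},{"offset": [0,0,0],"twist": [0,0,0],"gripper": 1}]}}

```text
time: 21.02
tool_pos: [493.4, 63.3, 46.0]
ee_rot: [-0.001, 0.057, 0.998, 0.001]
wrist_force: [-10.6, 4.5, 23.8]
finger_gap: 0.341
```

```bash
python3 chk.py
```

```text
0.3411295519926605 [-10.56516476   4.47800592  23.83993577]
rel hinge [-176.82884812    1.70091129  -96.04299396] 201.22797573124384 -0.008561921766412572
```

The cover is on its stops (24 N contact at grip height 43 mm). I hold, release and rise.

Call:
{"method": "drive_tool", "body": {"moves": [{"offset": [0,0,-0.05],"twist": [0,0,0],"gripper": 1},{"offset": [0,0,0],"twist": [0,0,0],"gripper": 1},{"offset": [0,0,0],"twist": [0,0,0],"gripper": -0.3},{"offset": [0,0,0],"twist": [0,0,0],"gripper": -0.3},{"offset": [0,0,0],"twist": [0,0,0],"gripper": -0.3},{"offset": [0,0,0],"twist": [0,0,0],"gripper": -0.3},{"offset": [0,0,-1],"twist": [0,0,0],"gripper": -0.3},{"offset": [0,0,-1],"twist": [0,0,0],"gripper": -0.3},{"offset": [0,0,-1],"twist": [0,0,0],"gripper": -0.3},{"offset": [0,0,-1],"twist": [0,0,0],"gripper": -0.3},{"offset": [0,0,-1],"twist": [0,0,0],"gripper": -0.3},{"offset": [0,0,-1],"twist": [0,0,0],"gripper": -0.3}]}}

```text
time: 22.52
tool_pos: [494.7, 62.6, 166.2]
ee_rot: [0.0, 0.057, 0.998, 0.001]
wrist_force: [0.3, 0.2, 0.0]
finger_gap: 0.649
```

Run:
```python
from h import *
o=readout.get_obs(); print(o["wrist_force"],o["joint_positions"])
q=.35
yv=np.array([np.sin(q)*.883,np.cos(q),np.sin(q)*.470])  # +y turned clockwise by q -> toward +u
plan(face(85,-72,150),frame(N,yv))
```

```text
[0.2793166  0.18656938 0.02791603] [ 0.1009807   0.35455032  1.96432551  0.00254726  0.82158555 -1.35810501]
at [494.7  62.6 166.2] twist units [-0.69 -4.03  2.88] then offset units [-4.19 -4.6  -1.93] | offset in present axes [-1.16 -5.76 -2.82]
```

Call:
{"method": "drive_tool", "body": {"moves": [{"offset": [-0.19,-0.96,-0.47],"twist": [0,0,0],"gripper": -0.3},{"offset": [-0.19,-0.96,-0.47],"twist": [0,0,0],"gripper": 0},{"offset": [-0.19,-0.96,-0.47],"twist": [0,0,0],"gripper": 0},{"offset": [-0.19,-0.96,-0.47],"twist": [0,0,0],"gripper": 0},{"offset": [-0.19,-0.96,-0.47],"twist": [0,0,0],"gripper": 0},{"offset": [-0.19,-0.96,-0.47],"twist": [0,0,0],"gripper": 0},{"offset": [0,0,0],"twist": [-0.14,-0.8,0.58],"gripper": 0},{"offset": [0,0,0],"twist": [-0.14,-0.8,0.58],"gripper": 0},{"offset": [0,0,0],"twist": [-0.14,-0.8,0.58],"gripper": 0},{"offset": [0,0,0],"twist": [-0.14,-0.8,0.58],"gripper": 0},{"offset": [0,0,0],"twist": [-0.14,-0.8,0.58],"gripper": 0},{"offset": [0,0,0],"twist": [0,0,0],"gripper": 0}]}}

```text
time: 24.02
tool_pos: [502.6, -54.1, 220.9]
ee_rot: [0.237, 0.225, 0.945, 0.029]
wrist_force: [1.1, 0.6, 0.3]
finger_gap: 0.499
```

Run:
```python
from h import *
o=readout.get_obs(); print(o["wrist_force"],o["joint_positions"])
c=imaging.camera_params("wrist"); im=imaging.get_image("wrist"); cv2.imwrite("pics/w6.png",im[:,:,::-1]);np.save("w6.npy",c,allow_pickle=True)
q=.35
yv=np.array([np.sin(q)*.883,np.cos(q),np.sin(q)*.470])
plan(face(85,-72,43),frame(N,yv))
w=lambda r,n:face(85-r*np.cos(q),-72+r*np.sin(q),n)
for r,n in [(0,50),(20,50),(-20,50),(45,18)]: print(r,n,proj(c,w(r,n)).round(0))
```

```text
[1.0574703  0.61425188 0.29897084] [-0.13710258  0.14088346  2.2034685   0.03570877  0.31492962 -1.2711888 ]
at [503.8 -54.3 221.5] twist units [-0.   -0.05 -0.  ] then offset units [-0.05  0.01  5.33] | offset in present axes [-0.09  0.01  5.33]
0 50 [284. 221.]
20 50 [284. 197.]
-20 50 [284. 245.]
45 18 [284. 158.]
```

View pics/w6.png

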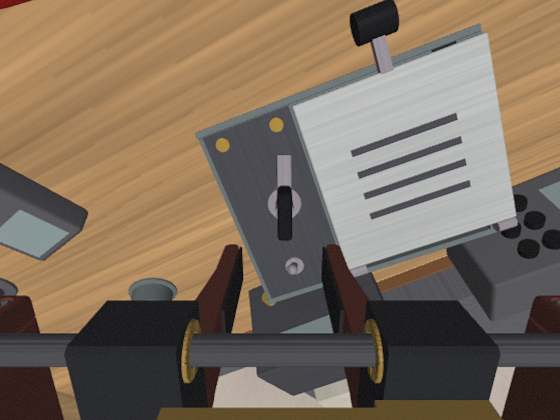

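The wing is vertical in the picture (column 285, rows 187–240), so the cam is at about 0.35 rad as planned. The cover is shut. I check the corner offset before gripping.

```bash
python3 - <<'E'
from h import *
c=np.load("w6.npy",allow_pickle=True).item()
print("FR corner pred",proj(c,face(0,-125,0)),"obs 198,134"); print("back right",proj(c,face(185/.883,-125,0)),proj(c,face(185,-125,0)),"obs 271,302")
print("axis n0,n14,n18,n50",[proj(c,face(85,-72,n)).round(0) for n in (0,14,18,50)], "ring obs 284,204")
print("toggle base",proj(c,face(150,-85,0)))
E
python3 - <<'E'
import cv2
a=cv2.imread("pics/w6.png")[120:310,190:380]; cv2.imwrite("pics/w6c.png",cv2.resize(a,None,fx=3,fy=3,interpolation=2))
E
```

```text
FR corner pred [193.79267106 135.64676169] obs 198,134
back right [277.07932503 325.12745023] [268.84542591 306.39497869] obs 271,302
axis n0,n14,n18,n50 [array([284., 203.]), array([284., 207.]), array([284., 209.]), array([284., 221.])] ring obs 284,204
toggle base [293.92876019 266.00554831]
```

View pics/w6c.png

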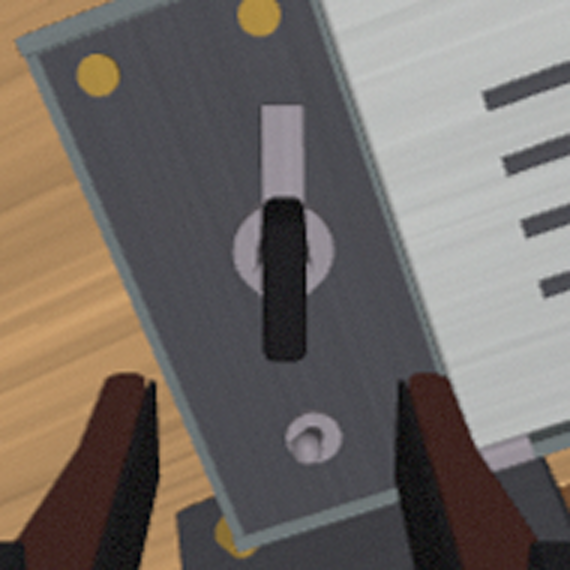

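The ring centre (284.5,202.5) and toggle base match the prediction within 1–2 px. I descend and grip the wing.

Call:
{"method": "drive_tool", "body": {"moves": [{"offset": [-0.05,0,1],"twist": [0,0,0],"gripper": 0.2},{"offset": [0,0,1],"twist": [0,0,0],"gripper": 0.2},{"offset": [0,0,1],"twist": [0,0,0],"gripper": 0.2},{"offset": [0,0,1],"twist": [0,0,0],"gripper": 0.2},{"offset": [0,0,1],"twist": [0,0,0],"gripper": 0.2},{"offset": [0,0,0.3],"twist": [0,0,0],"gripper": 0.2},{"offset": [0,0,0],"twist": [0,0,0],"gripper": 0.2},{"offset": [0,0,0],"twist": [0,0,0],"gripper": 1},{"offset": [0,0,0],"twist": [0,0,0],"gripper": 1},{"offset": [0,0,0],"twist": [0,0,0],"gripper": 1},{"offset": [0,0,0],"twist": [0,0,0],"gripper": 1}], "force": 25}}

```text
time: 25.45
tool_pos: [555.4, -60.2, 131.0]
ee_rot: [0.238, 0.225, 0.944, 0.029]
wrist_force: [0.3, 5.5, 2.7]
finger_gap: 0.173
```

Run:
```python
from h import *
o=readout.get_obs(); print(o["wrist_force"],o["moment"],o["joint_positions"],o["finger_gap"]*88)
plan(face(85,-72,43),frame(N,[.883,0,.470]))
```

```text
[0.25008171 5.51920376 2.73553818] [ 0.80191876 -0.01079745  0.40943461] [-0.13463247  0.39866782  2.15121752  0.09715966  0.10871334 -1.33127526] 15.262279451972717
at [555.4 -60.2 131. ] twist units [-0.03 -0.05 10.16] then offset units [-0.02 -0.11  0.12] | offset in present axes [ 0.09 -0.05  0.12]
```

Joint 5 is close to its lower limit (0.109). I tilt the tool 0.06 rad more upright to relieve it and let the fingers finish closing.

Call:
{"method": "drive_tool", "body": {"moves": [{"offset": [0,0,0],"twist": [0.17,0.47,0],"gripper": 1},{"offset": [0,0,0],"twist": [0,0,0],"gripper": 1},{"offset": [0,0,0],"twist": [0,0,0],"gripper": 1}]}}

```text
time: 25.82
tool_pos: [556.3, -60.3, 131.4]
ee_rot: [0.21, 0.227, 0.951, 0.026]
wrist_force: [1.0, 5.4, 3.3]
finger_gap: 0.171
```

Run:
```python
from h import *
o=readout.get_obs(); print(o["wrist_force"],o["moment"],o["joint_positions"],o["finger_gap"]*88)
plan(face(85,-72,43),frame(N,[.883,0,.470]))
```

```text
[1.03595615 5.39698351 3.34940286] [ 1.01767869 -0.49203609  0.37106038] [-0.13426539  0.3985759   2.11531398  0.04816117  0.20237448 -1.28170096] 15.066292603529986
at [556.3 -60.3 131.4] twist units [-0.45 -0.34 10.15] then offset units [-0.01 -0.16  0.11] | offset in present axes [ 0.13 -0.06  0.12]
```

Call:
{"method": "drive_tool", "body": {"moves": [{"offset": [0,0.08,0],"twist": [0,0,0],"gripper": 1},{"offset": [0,0,0],"twist": [0,0,0],"gripper": 1},{"offset": [0,0,0],"twist": [0,0,0],"gripper": 1}]}}

```text
time: 26.2
tool_pos: [556.3, -60.0, 131.4]
ee_rot: [0.209, 0.227, 0.951, 0.025]
wrist_force: [-1.5, -5.0, 5.4]
finger_gap: 0.174
```

Run:
```python
from h import *
o=readout.get_obs(); print(o["wrist_force"],o["moment"],o["finger_gap"]*88)
im=imaging.get_image("wrist"); cv2.imwrite("pics/w7.png",im[:,:,::-1])
```

```text
[-1.45816504 -4.95971047  5.42075824] [-0.84428441 -0.08602643 -0.32769593] 15.310232224313301
```

View pics/w7.png

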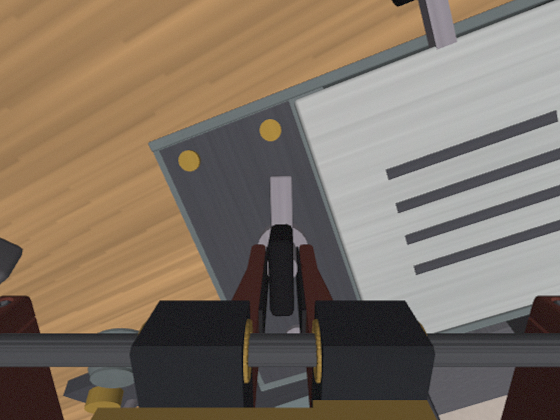

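The wing is centred between the pads, with both sides engaged. I re-centre by half a step and turn clockwise (+z of the tool).

Call:
{"method": "drive_tool", "body": {"moves": [{"offset": [0,-0.04,0],"twist": [0,0,0],"gripper": 1},{"offset": [0,0,0],"twist": [0,0,1],"gripper": 1},{"offset": [0,0,0],"twist": [0,0,1],"gripper": 1},{"offset": [0,0,0],"twist": [0,0,1],"gripper": 1},{"offset": [0,0,0],"twist": [0,0,0],"gripper": 1}]}}

```text
time: 26.88
tool_pos: [555.7, -60.8, 131.1]
ee_rot: [0.201, 0.394, 0.894, 0.063]
wrist_force: [-2.3, -6.3, 6.4]
finger_gap: 0.172
```

```bash
cat > c2.py <<'E'
from h import *
o=readout.get_obs(); print(o["wrist_force"],o["moment"],o["joint_positions"].round(3),o["finger_gap"]*88)
plan(face(85,-72,43),frame(N,[.883,0,.470]))
E
python3 c2.py
```

```text
[-2.3192309  -6.27723169  6.35402897] [-0.92552254 -0.05857596 -0.38174678] [-0.135  0.399  2.116  0.043  0.203 -0.915] 15.111311459428693
at [555.7 -60.8 131.1] twist units [-0.5  -0.24  7.14] then offset units [ 0.01 -0.13  0.11] | offset in present axes [ 0.1  -0.07  0.12]
```

Call:
{"method": "drive_tool", "body": {"moves": [{"offset": [0,0,0],"twist": [0,0,1],"gripper": 1},{"offset": [0,0,0],"twist": [0,0,1],"gripper": 1},{"offset": [0,0,0],"twist": [0,0,1],"gripper": 1},{"offset": [0,0,0],"twist": [0,0,1],"gripper": 1},{"offset": [0,0,0],"twist": [0,0,1],"gripper": 1},{"offset": [0,0,0],"twist": [0,0,1],"gripper": 1},{"offset": [0,0,0],"twist": [0,0,0],"gripper": 1}]}}

```text
time: 27.75
tool_pos: [554.1, -61.4, 130.3]
ee_rot: [0.165, 0.685, 0.698, 0.128]
wrist_force: [-7.4, -13.2, 6.9]
finger_gap: 0.178
```

```bash
python3 c2.py
```

```text
[ -7.36493308 -13.2333195    6.94326071] [-2.23651742  0.54380726 -0.92390325] [-0.136  0.399  2.117  0.042  0.205 -0.195] 15.706616115930224
at [554.1 -61.4 130.3] twist units [-0.57 -0.04  1.14] then offset units [ 0.05 -0.04  0.11] | offset in present axes [ 0.06 -0.03  0.12]
```

Call:
{"method": "drive_tool", "body": {"moves": [{"offset": [-0.05,-0.02,0],"twist": [0,0,0.6],"gripper": 1},{"offset": [0,0,0],"twist": [0,0,0.5],"gripper": 1},{"offset": [0,0,0],"twist": [0,0,0.2],"gripper": 1},{"offset": [0,0,0],"twist": [0,0,0],"gripper": 1},{"offset": [0,0,0],"twist": [0,0,0],"gripper": 1}]}}

```text
time: 28.38
tool_pos: [553.7, -61.7, 130.1]
ee_rot: [0.154, 0.736, 0.643, 0.141]
wrist_force: [-6.3, -6.3, 6.2]
finger_gap: 0.175
```

```bash
python3 c2.py
```

```text
[-6.29034477 -6.29515986  6.19947602] [-1.18110421  0.43955067 -0.45859335] [-0.137  0.399  2.118  0.048  0.204 -0.048] 15.419254117066444
at [553.7 -61.7 130.1] twist units [-0.57 -0.01 -0.15] then offset units [ 0.07 -0.02  0.12] | offset in present axes [ 0.07 -0.01  0.12]
```

Call:
{"method": "drive_tool", "body": {"moves": [{"offset": [0,0,0],"twist": [0,0,0.4],"gripper": 1},{"offset": [0,0,0],"twist": [0,0,0.4],"gripper": 1},{"offset": [0,0,0],"twist": [0,0,0],"gripper": 1}]}}

```text
time: 28.75
tool_pos: [553.4, -61.5, 130.0]
ee_rot: [0.147, 0.767, 0.607, 0.148]
wrist_force: [-7.2, -5.5, 5.6]
finger_gap: 0.172
```

Run:
```python
from h import *
o=readout.get_obs(); p,R0=tool(); print("moment tool",R0.inv().apply(o["moment"]),"force",o["wrist_force"],"gap",o["finger_gap"]*88)
plan(face(85,-72,43),frame(N,[.883,0,.470]))
im=imaging.get_image("wrist"); cv2.imwrite("pics/w8.png",im[:,:,::-1])
```

```text
moment tool [ 0.37208548 -1.11769847 -0.21589203] force [-7.20224147 -5.54522975  5.6156922 ] gap 15.166094035783113
at [553.4 -61.5 130. ] twist units [-0.58  0.02 -0.95] then offset units [ 0.06 -0.    0.11] | offset in present axes [ 0.06 -0.    0.11]
```

View pics/w8.png

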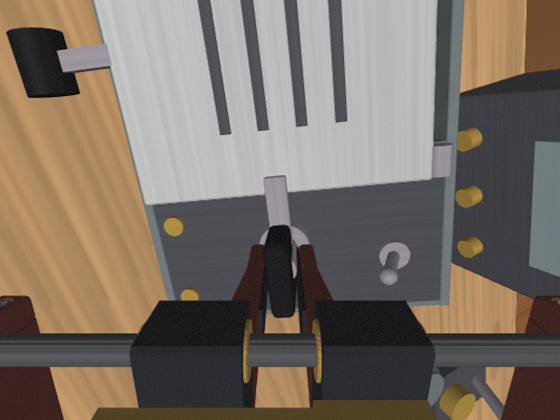

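The tongue (275,178) lies over the cover's edge, and the wing has stopped turning against the pads, so it is at its end stop. I open and retreat straight out.

Call:
{"method": "drive_tool", "body": {"moves": [{"offset": [0,0,0],"twist": [0,0,0],"gripper": 0.2},{"offset": [0,0,0],"twist": [0,0,0],"gripper": 0.2},{"offset": [0,0,0],"twist": [0,0,0],"gripper": 0.2},{"offset": [0,0,0],"twist": [0,0,0],"gripper": 0.2},{"offset": [0,0,-0.5],"twist": [0,0,0],"gripper": 0.2},{"offset": [0,0,-1],"twist": [0,0,0],"gripper": 0.2},{"offset": [0,0,-1],"twist": [0,0,0],"gripper": 0.2},{"offset": [0,0,-1],"twist": [0,0,0],"gripper": 0.2},{"offset": [0,0,-1],"twist": [0,0,0],"gripper": 0.2},{"offset": [0,0,-1],"twist": [0,0,0],"gripper": 0.2},{"offset": [0,0,-1],"twist": [0,0,0],"gripper": 0.2},{"offset": [0,0,0],"twist": [0,0,0],"gripper": 0.2}]}}

```text
time: 30.3
tool_pos: [502.3, -55.0, 250.6]
ee_rot: [0.149, 0.766, 0.607, 0.15]
wrist_force: [0.9, 0.9, 0.2]
finger_gap: 0.401
```

Run:
```python
from h import *
print(readout.get_obs()["wrist_force"],readout.get_obs()["time"])
c=imaging.camera_params("wrist"); im=imaging.get_image("wrist"); t=imaging.get_image("top")
a=cv2.resize(im[60:340,100:460],(480,373)); b=cv2.resize(t[90:290,125:345],(480*2//3,291))
o=np.zeros((373,800,3),np.uint8); o[:,:480]=a; o[:291,480:]=b; cv2.imwrite("pics/w9.png",o[:,:,::-1])
for q in (1.42,1.571): print(q,[proj(c,face(85-r*np.cos(q),-72+r*np.sin(q),18)).round(0) for r in (20,45)], [((proj(c,face(85-r*np.cos(q),-72+r*np.sin(q),18))-[100,60])*4/3).round(0) for r in (20,45)])
print("grip shut pred crop",(proj(c,gripq(0))-[100,60])*4/3)
```

```text
[0.85398101 0.8858719  0.20857836] 30.3
1.42 [array([276., 175.]), array([269., 149.])] [array([235., 153.]), array([226., 118.])]
1.571 [array([280., 174.]), array([276., 147.])] [array([239., 152.]), array([235., 116.])]
grip shut pred crop [73.35227996 29.3203557 ]
```

View pics/w9.png

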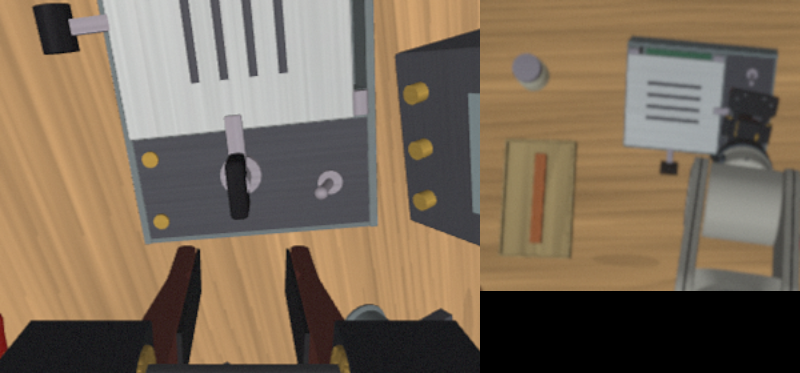

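Run:
```python
from h import *
c=imaging.camera_params("wrist")
f=lambda p:((proj(c,p)-[100,60])*4/3).round(0)
for q in (0,.03,.06,.1): print(q,f(gripq(q)))
print("corners FR",f(face(0,-125,0)),"BR",f(face(185,-125,0)),"toggle base",f(face(150,-85,0)),"obs (147,242),(376,225),(331,182)")
print("ring",f(face(85,-72,0)),"hinge end right", f(face(181,-38,9)),"cover front corner at y-38", [f(bp(HB[0]-164*np.cos(q-.489),-38,HB[2]+164*np.sin(q-.489))) for q in (0,.05)],"obs (130,139)?")
```

```text
0 [75. 29.]
0.03 [71. 29.]
0.06 [67. 28.]
0.1 [63. 27.]
corners FR [149. 246.] BR [383. 228.] toggle base [334. 182.] obs (147,242),(376,225),(331,182)
ring [246. 173.] hinge end right [379. 116.] cover front corner at y-38 [array([147., 139.]), array([144., 141.])] obs (130,139)?
```

Run:
```python
from h import *
c=imaging.camera_params("top"); im=imaging.get_image("top")
m=cv2.inRange(im[198:215,245:270].max(2),0,60); ys,xs=np.nonzero(m); px=(245+xs.mean(),198+ys.mean())
print(px,"grip at z=57(top)",onz(c,px,50), "pred",gripq(0)); s=imaging.camera_params("scene"); print(proj(s,gripq(0)),proj(s,gripq(.1)))
w=imaging.get_image("scene"); cv2.imwrite("pics/s9.png",cv2.resize(w[170:290,170:320],(750,600),interpolation=cv2.INTER_CUBIC)[:,:,::-1])
f=lambda p:((proj(s,p)-[170,170])*5).round(0)
for q in (0,.05,.1): print(q,"grip",f(gripq(q)),"free-edge corners top",[f(bp(HB[0]-164*np.cos(q-.489),y,HB[2]+164*np.sin(q-.489))) for y in (-38,122)])
```

```text
(np.float64(254.5), np.float64(205.1818181818182)) grip at z=57(top) [483.91317578  62.94160835  50.        ] pred [493.47933601  61.55459877  45.05133597]
[278.07412048 246.55499439] [281.1199862  241.49227294]
0 grip [540. 383.] free-edge corners top [array([458., 270.]), array([510., 481.])]
0.05 grip [548. 370.] free-edge corners top [array([463., 260.]), array([517., 471.])]
0.1 grip [556. 357.] free-edge corners top [array([469., 249.]), array([524., 460.])]
```

Run:
```python
from h import *
c=imaging.camera_params("top"); s=imaging.camera_params("scene")
w=imaging.get_image("scene"); t=imaging.get_image("top")
sub=w[225:265,260:300].max(2)
print(sub[::2,::2])
m=cv2.inRange(t[195:218,243:270].max(2),0,60)
for cn in cv2.findContours(m,0,2)[0]: print("top",cv2.boundingRect(cn),cv2.contourArea(cn))
m=cv2.inRange(sub,0,60)
for cn in cv2.findContours(m,0,2)[0]:
    x,y,ww,h=cv2.boundingRect(cn); print("scene",x+260,y+225,ww,h,cv2.contourArea(cn), tri(c,(254.5,205.2),s,(260+x+(ww-1)/2,225+y+(h-1)/2)))
```

```text
[[185 187 186 189 176 172 177 179 184 183 174 175 177 183 175 174 171 179
  177 183]
 [185 187 185 185 177 173 171 180 181 189 177 174 177 177 183 177 171 174
  177 182]
 [185 186 185 188 177 175 171 177 177 185 183 173 177 177 184 176 175 171
  177 176]
 [186 186 185 187 176 176 173 172 178 180 190 175 174 178 178 183 177 172
  173 178]
 [186 186 186 186 188 176 175 172 180 177 185 182 171 177 179 184 177 176
  171 177]
 [187 186 187 186 185 176 175 174 175 177 180 190 174 176 180 179 184 178
  172 172]
 [187 186 188 186 189 175 176 174 172 179 177 185 182 172 179 181 184 178
  177 171]
 [187 188 188 186 189 180 176 173 174 175 177 156 189 174 174 183 180 183
  178 173]
 [188 187 187 187 186 189 176 175 174 101  27  30  56 181 171 179 181 184
  178 179]
 [188 187 186 188 187 185 158 156 154 122  24  29  31 132 173 175 182 181
  183 178]
 [188 187 187 189 186 190 104  94 115 144  24  28  31  86 181 169 180 182
  183 178]
 [189 188 188 189 188 190 183 154 111  85  21  25  24  50 186 172 175 182
  180 182]
 [190 188 187 189 190 187 187 177 178 167  14  18  18  18 185 179 169 180
  181 182]
 [190 189 186 189 190 186 187 181 177 174  18  16  15  27 181 185 171 175
  182 178]
 [189 189 187 188 189 187 190 176 176 179 135  59 101 176 179 186 177 168
  179 181]
 [188 190 187 189 189 188 189 185 181 179 179 175 171 175 179 183 184 169
  174 182]
 [189 191 190 187 190 189 186 185 185 178 179 174 175 171 175 181 186 176
  168 179]
 [190 191 189 187 189 190 186 186 182 181 177 179 177 171 174 178 182 182
  169 174]
 [188 190 189 188 189 190 186 189 172 185 177 182 174 174 171 175 181 186
  175 167]
 [112 115 121 152 182 188 190 188 188 184 180 180 179 176 169 173 180 183
  183 170]]
top (7, 7, 10, 8) 52.0
scene 262 264 1 1 0.0 (array([515.76954713,  58.58132837, -25.8806636 ]), np.float64(48.109835163797534))
scene 278 240 9 14 71.0 (array([483.7503671 ,  63.60436417,  44.25152343]), np.float64(1.7755401560111452))
```

```bash
python3 -c "
from station import ticket,readout
print(readout.get_obs()['wrist_force']); print(ticket.hand_in())"
```

```text
[ 0.13376162 -0.28484737  0.67342554]
the job is handed in; nothing more can be done
None
```

I put the bar in the tray, lowered the cover onto its stops, turned the cam lock clockwise to its end stop, and handed the job in. It took about 30 s of the 72 s allowed, and the hand-in gave no verdict.

- **Bar:** it lies flat in the tray, let go, about 5 mm across from the tray's middle and centred along it. It was still there in the final picture.
- **Cover:** I held the grip along the whole arc and released only after about 24 N of contact with the stops. Afterwards I measured the grip at about 44 mm above the table, where about 45 mm is expected when shut.
- **Cam lock:** the tongue lies over the cover's edge and its direction matches about 1.57 rad. The wing had stopped turning in the pads.
- **Toggle, bell and meter:** the arm kept clear of all three. The toggle looks as found in the last close-up; I did not measure whether the bell or the multimeter had moved.
- **At hand-in:** the arm was clear, with about 0 N on the wrist.

Three checks disagreed with what I expected:

- **Grip position:** the shut grip sits about 9 mm further forward than my hinge estimate predicted. The height and the tongue passing over the plate still show the cover fully down.
- **Wing thickness:** the fingers closed to about 15 mm on the wing, where 12 mm was expected.
- **Joint 5:** it briefly read 0.109 at its 0.11 lower limit while I gripped the cam. I tilted the tool at once to bring it back to about 0.20.

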